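# Load a wax block and its pressing weight into the pressing nest

## Robot

A 6-joint arm with a two-finger parallel gripper is mounted at the origin on a cart in front of the work surface, level with it; the furniture and walls round the work are solid. World frame = base frame: x ahead of the robot, y to its left, z up, the work surface at z = 0. Lengths are in m, angles in rad, forces in N, time in s.
With the tool pointing down it reaches from about 0.35 to 0.875 m from the base axis. Payload 15.5 kg.
Tool frame: the origin (TCP) lies midway between the tips of the shut fingers; the grasp point (between the pads) lies 19 mm behind it (r.grasp_offset is the distance from the TCP to the grasp point, in m); z points along the fingers, y is the line along which they close (so a half turn about z gives the same grasp; the last joint's range is limited). The gripper opens to 85 mm and grips with 20 to 120 N. Pads are 22 mm wide; open, the fingers measure 114 mm over their backs; the gripper's body (76 mm by 85 mm) begins 54 mm behind the grasp point. The pads swing forward as they close: fully open they stand 13 mm farther back than shut.
Start: joints at [1.173, 0.494, 1.345, -0, 1.302, -0.096], TCP at [0.186, 0.597, 0.231] pointing down, gripper open.
Joint ranges: [-2.91, 2.91], [-0.82, 2.16], [0.22, 2.67], [-1.22, 4.37], [0.12, 2.79], [-3.08, 3.08]. Speed limits (rad/s): [1.89, 1.89, 2.57, 3.01, 3.01, 3.01].

## Interface

Orientations are given as a unit quaternion [x, y, z, w].
In Python, from bench import r gives the robot as it stands.
- The arm moves only by the tool move_arm, never from a script. Its argument "increments" is a list of rows, each an object with "slide": the shift along the tool's x, y, z in mm, a list of three; "rotation": the turn, a rotation vector about the tool's x, y, z in degrees, a list of three. In form: [{"slide": [dx, dy, dz], "rotation": [ax, ay, az]}, ...]. A call has 1 to 20 rows; each row shifts and turns the commanded pose from where the row before left it, along the tool's axes as they then stand; what a row does not reach is not made up. A row lasts 1/8 s, in which the tool goes at most 62.5 mm and 10.7 degrees, less where a joint would pass 70% of its speed; a pose out of reach is approached as far as the arm can. A call with a gripper value outside its range is refused whole. "claw" is the gripper's target within -1 to 1 (fully open at 1, half-way at 0, shut at -1), set as the call begins (left out, the last holds). The fingers move at their own pace and stop on an object; the grip force is fixed at half the most. Time passes only in rows, so rows that do not move let the fingers close. It gives the time, the measured TCP pose, the force, the opening and the grip force at its end, in the units of the state.
- r.get_state(): the state, without advancing time (a new reading comes with each control period).
- r.grab_frame(name): name is "scene" or "top"; returns the picture (400x640x3 uint8, red, green, blue); there is no depth.
- r.camera_info(name): a dict with "camera_matrix" (3x3 intrinsics, pixels), "distortion" ([k1, k2, p1, p2, k3] as OpenCV has them; the pictures are not rectified), "origin" and "orientation" of the camera in the world. Camera axes: x right, y up, looking along -z (the intrinsics and any distortion apply to the point x, -y, -z); pixel columns grow to the right and rows downward; lengths in m; the calibration is good to about 2 mm. A picture is of the moment at which its call begins. camera_info takes no time and is no camera call.
- r.close_job(): hands the job in; it is judged then, once.
The state is a dict: "time_s": time; "joint_positions": joint angles; "joint_velocities": joint speeds; "tau": joint torques, N m; "tool_pos": TCP position; "tool_rot": TCP orientation; "force": force on the tool from outside, world axes, zero at the start; "ft_torque": the same for the moment, N m; "width": finger opening in m; "grip_force": force on a finger pad.
Only numpy, scipy, OpenCV 4.12 (cv2) and the standard library are available. Lean on these libraries where they do the work, as an engineer would, in place of code of your own. Each camera call takes 0.05 s, during which the arm holds its last target. There are 200 camera calls.

## Task

Lay the loose paraffin wax block flat in the pocket of the aluminium pressing nest, then set the steel pressing weight on top of it, grip upward. Both should sit squarely in the middle of the pocket, their long sides parallel to the pocket's long side.

Things in the scene. Friction and masses are not known exactly. Their poses are not given: they have to be found in the camera images.
- nest_floor (a point): Centre of the pocket floor (8 mm above the bench, z up) of the bare aluminium pressing nest, fixed to the bench, base 80 x 94 mm. Pocket: 50 mm along x, 62 mm along y (long). End blocks at +y and -y are 12 mm thick and rise 24 mm above the floor (screw heads 1.5 mm more); lips along +x and -x are 8 mm thick and rise only 5 mm, so fingers closing along x have room.
- wax_center (a point): Centre (half-way up) of the loose block of white paraffin wax: a plain rounded block, 32 mm along x, 44 mm along y, 18 mm tall, 30 g, lying flat on the bench, z up. The flat cassettes near by that carry a small wax square, and the stack of steel moulds, are bystanders. A fixed water bath, 0.24 m tall, stands on the bench left of the work (from y = 0.19 m leftward): pass above it.
- weight_grip (a point): Centre of the grip of the loose steel pressing weight (about 200 g), 22 mm above its underside, z up: a plate 34 mm along x, 46 mm along y, 10 mm thick, with a rounded block on its middle as the grip, 16 mm along x, 34 mm along y, from 10 to 34 mm above the underside. It stands on the bench on one side of the nest, the wax block on the other; which is left varies.
Mind the look-alikes: they are no part of the job. What is shaped like the part that bears wax_center but pink or turquoise is not meant.

How it is judged:
On the way:
1. the wax block lies flat and square on the pocket floor (horizontal distance between wax_center and nest_floor below 0.012 m and z of wax_center in the frame of nest_floor below 0.012 m and angle between wax_center's own z axis and vertical below 0.12 rad and angle between the y axis of wax_center and the y axis of nest_floor, either way round below 0.22 rad), for 0.2 s.
At the end, for the whole second after the job is handed in: The wax block lies flat on the pocket floor and the weight, grip upward, flat on the block, both released; each is within 12 mm horizontally of the pocket's centre, its long side within 0.22 rad (12 degrees) of the pocket's, and within 0.12 rad (7 degrees) of level (all of step 1 and horizontal distance between weight_grip and nest_floor below 0.012 m and z of weight_grip in the frame of nest_floor between 0.036 and 0.044 m and angle between weight_grip's own z axis and vertical below 0.12 rad and angle between the y axis of weight_grip and the y axis of nest_floor, either way round below 0.22 rad); the robot touches nothing.
It also fails if it takes over 58 s, if anything falls off the work surface, if the arm or the gripper's body presses on something with over 40 N, if the wrist force passes 120 N, or if a joint passes its speed limit or range.

## Working session

There is one attempt and no reset: what is moved stays moved. The work goes in short steps, Python scripts to look and compute and a tool call to move; the robot and the scene stay as the last step left them, time stands still between calls to the robot, and variables do not carry over. Pictures are saved under pics/ and viewed, at most 10 in all, crops included, and the job is handed in when it is done.

Besides the shell and the picture viewer there is one more tool, called as name([rows], argument=value, ...), one row to a line, values as JSON. move_arm: Moves the arm, as the interface text tells. Its arguments: {"type":"object","properties":{"increments":{"type":"array","items":{"type":"object","properties":{"slide":{"type":"array","items":{"type":"number"}},"rotation":{"type":"array","items":{"type":"number"}}}}},"claw":{"type":"number"}},"required":["increments"]}

```bash
mkdir -p pics; ls; python3 - <<'E'
from bench import r
import cv2
s=r.get_state();print(s['time_s'],s['tool_pos'],s['tool_rot'],s['width'],r.grasp_offset)
for n in('scene','top'):
    cv2.imwrite(f'pics/{n}0.png',r.grab_frame(n)[:,:,::-1]);print(r.camera_info(n))
E
```

```text
pics
0.0 [0.18624115 0.59622676 0.23068562] [ 1.50840804e-01  9.88557864e-01 -6.14418826e-04 -1.56286219e-04] 0.08523125749122844 0.0187
{'camera_matrix': array([[373.2158562 ,   0.        , 320.77737838],
       [  0.        , 373.2158562 , 198.77541932],
       [  0.        ,   0.        ,   1.        ]]), 'distortion': array([-0.08243761,  0.        ,  0.        ,  0.        ,  0.        ]), 'origin': array([0.1470615 , 0.35300847, 0.67040656]), 'orientation': array([-0.11920656,  0.3568092 ,  0.8745174 , -0.30609852])}
{'camera_matrix': array([[503.30474112,   0.        , 318.79981191],
       [  0.        , 503.30474112, 196.35232756],
       [  0.        ,   0.        ,   1.        ]]), 'distortion': array([-0.0733337,  0.       ,  0.       ,  0.       ,  0.       ]), 'origin': array([ 0.29729687, -0.1034706 ,  1.06757397]), 'orientation': array([-0.07270437,  0.07907601,  0.71759982, -0.68812176])}
```

View pics/scene0.png

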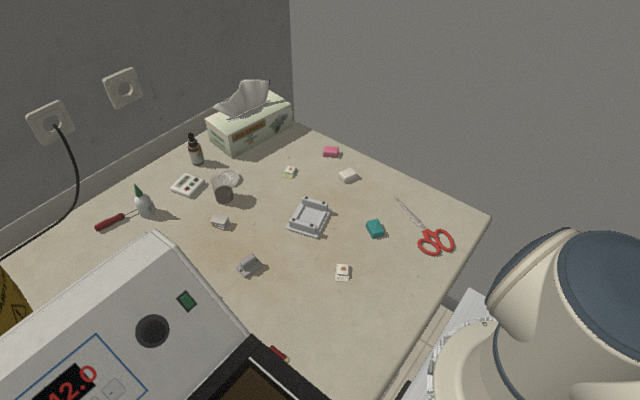

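View pics/top0.png

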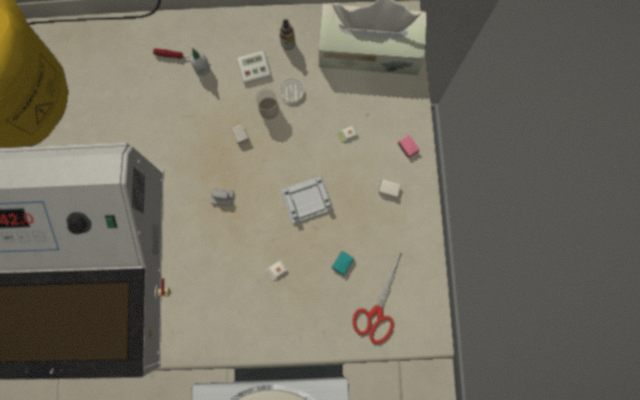

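The scene picture shows the nest near (309,216), the weight at (249,265) and the white wax at (348,176). In the top picture they are at (307,200), (222,197) and (390,188). Next I'll measure them.

```bash
cat > h.py <<'E'
import numpy as np,cv2
from bench import r
from scipy.spatial.transform import Rotation as R
def ray(n,px):
    c=r.camera_info(n);p=cv2.undistortPoints(np.array(px,float).reshape(-1,1,2),c['camera_matrix'],c['distortion'])[:,0]
    d=np.c_[p[:,0],-p[:,1],-np.ones(len(p))]
    return c['origin'],R.from_quat(c['orientation']).apply(d)
def plane(n,px,z):
    o,d=ray(n,px);return o+d*((z-o[2])/d[:,2])[:,None]
def pix(n,P):
    c=r.camera_info(n);q=R.from_quat(c['orientation']).inv().apply(np.array(P,float).reshape(-1,3)-c['origin'])
    return cv2.projectPoints(q*[1,-1,-1],np.zeros(3),np.zeros(3),c['camera_matrix'],c['distortion'])[0][:,0]
def rectify(n,img,z,cx,cy,w,h,s):
    "orthophoto at height z; columns = -y, rows = -x, s px per mm"
    u,v=np.meshgrid(np.arange(w),np.arange(h))
    P=np.stack([cx-(v-h/2)/s/1000,cy-(u-w/2)/s/1000,np.full(u.shape,z)],-1)
    q=pix(n,P).reshape(h,w,2).astype(np.float32)
    return cv2.remap(img,q[...,0],q[...,1],cv2.INTER_CUBIC)
E
python3 - <<'E'
from h import *
for n,p in(('top',[(307,200),(222,197),(390,188)]),('scene',[(309,216),(249,265),(348,176)])):
    print(n,plane(n,p,0.015).round(3).tolist())
P=plane('top',[(307,200),(222,197),(390,188)],0.015)
rows=[]
for n in('top','scene'):
    im=cv2.imread(f'pics/{n}0.png')
    rows.append(np.hstack([rectify(n,im,z,p[0],p[1],260,260,sc) for p,z,sc in zip(P,(.032,.01,.018),(2,3,3))]))
cv2.imwrite('pics/ortho.png',np.vstack(rows))
E
```

```text
top [[0.52, -0.092, 0.015], [0.534, 0.089, 0.015], [0.539, -0.272, 0.015]]
scene [[0.524, -0.089, 0.015], [0.534, 0.095, 0.015], [0.533, -0.26, 0.015]]
```

View pics/ortho.png

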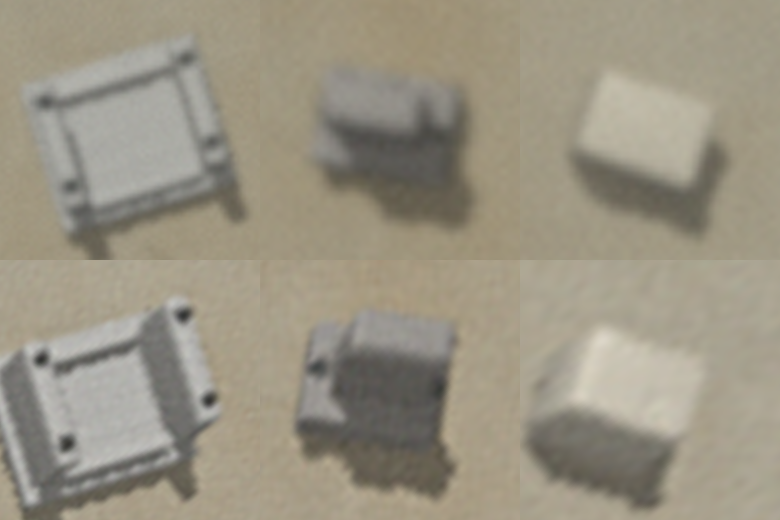

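Ortho panels: the top view puts the nest screws at (44,101), (186,57), (212,142) and (70,186), so the nest is at about (0.525,-0.090) with yaw +17°. The wax's top face is centred at (646,128) in the panel, so it is at about (0.5405,-0.2695) with yaw -17°. The weight is blurred, so I'll refine that one later. I'll go up and swing round over the bath now.

move_arm([
  {"slide": [0,0,-50],"rotation": [0,0,0]},
  {"slide": [0,0,-60],"rotation": [0,0,0]},
  {"slide": [0,0,0],"rotation": [0,0,0]},
], claw=1)

```text
time_s: 0.48
tool_pos: [0.187, 0.5982, 0.346]
tool_rot: [0.151, 0.989, 0.004, 0.001]
force: [0.8, 0.6, -0.7]
width: 0.0856
grip_force: 0.0
```

move_arm([
  {"slide": [-49,-2,0],"rotation": [0,0,4.6]},
  {"slide": [-49,-2,0],"rotation": [0,0,4.6]},
  {"slide": [-49,-2,0],"rotation": [0,0,4.6]},
  {"slide": [-49,-2,0],"rotation": [0,0,4.6]},
  {"slide": [-49,-2,0],"rotation": [0,0,4.6]},
  {"slide": [-49,-2,0],"rotation": [0,0,4.6]},
  {"slide": [-49,-2,0],"rotation": [0,0,4.6]},
  {"slide": [-49,-2,0],"rotation": [0,0,4.6]},
  {"slide": [-49,-2,0],"rotation": [0,0,4.6]},
  {"slide": [-49,-2,0],"rotation": [0,0,4.6]},
  {"slide": [-49,-2,0],"rotation": [0,0,4.6]},
  {"slide": [-49,-2,0],"rotation": [0,0,4.6]},
  {"slide": [-49,-2,0],"rotation": [0,0,4.6]},
  {"slide": [-49,-2,0],"rotation": [0,0,4.6]},
  {"slide": [-49,-2,0],"rotation": [0,0,4.6]},
  {"slide": [-49,-2,0],"rotation": [0,0,4.6]},
  {"slide": [-49,-2,0],"rotation": [0,0,4.6]},
  {"slide": [-49,-2,0],"rotation": [0,0,4.6]},
  {"slide": [-49,-2,0],"rotation": [0,0,4.6]},
  {"slide": [0,0,0],"rotation": [0,0,0]},
])

```text
time_s: 2.98
tool_pos: [0.5936, -0.1453, 0.3403]
tool_rot: [0.793, 0.609, -0.001, -0.0]
force: [0.5, 0.9, -0.4]
width: 0.0852
grip_force: 0.0
```

```bash
cat >> h.py <<'E'
def go(x,y,z,yaw):
    "tool-frame shift (mm, current axes) and rotvec (deg) to have TCP at x,y,z, tool down, fingers closing along yaw (deg, mod 180)"
    s=r.get_state();T=R.from_quat(s['tool_rot']);best=None
    for k in(0,180):
        a=np.radians(yaw+k);Y=np.array([np.cos(a),np.sin(a),0]);Z=np.array([0,0,-1.])
        rv=np.degrees((T.inv()*R.from_matrix(np.c_[np.cross(Y,Z),Y,Z])).as_rotvec())
        if best is None or np.linalg.norm(rv)<np.linalg.norm(best):best=rv
    print('t',round(s['time_s'],2),'pos',s['tool_pos'].round(4),'F',s['force'].round(1),'w',round(s['width'],4),'grip',round(s['grip_force'],1),'q6',round(s['joint_positions'][5],2))
    print('slide',(T.inv().apply(np.array([x,y,z])-s['tool_pos'])*1000).round(1),'rot',best.round(2))
E
python3 - <<'E'
from h import *
go(.5405,-.2695,.1,-17)
rows=[]
for n in('top','scene'):
    im=cv2.imread(f'pics/{n}0.png')
    rows.append(np.hstack([rectify(n,im,z,.534,.09,390,290,5) for z in(.010,.034)]))
cv2.imwrite('pics/w.png',np.vstack(rows))
E
```

```text
t 2.98 pos [ 0.5936 -0.1453  0.3403] F [ 0.5  0.9 -0.4] w 0.0852 grip 0.0 q6 -0.08
slide [-133.6  -18.7  240.4] rot [-0.09  0.03  1.98]
```

View pics/w.png

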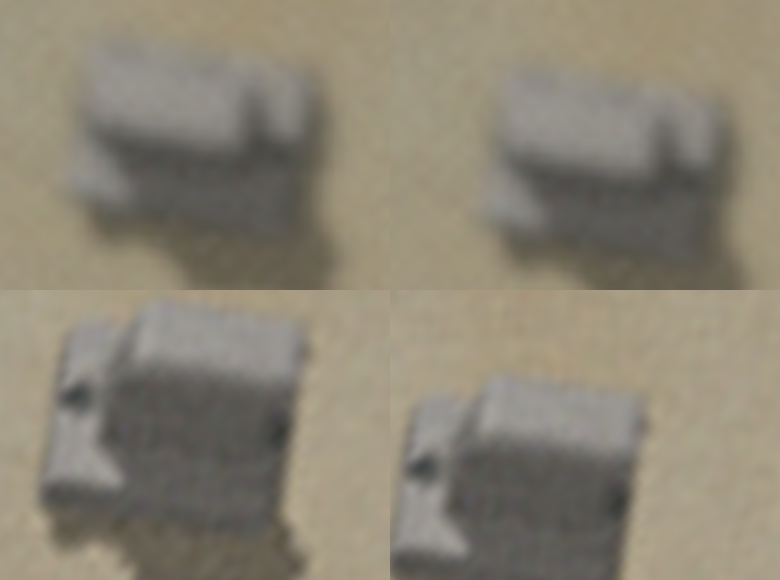

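The weight's grip top is centred near (580,125) in the top view's panel and near (558,416) in the scene view's. That puts the weight at about (0.537,0.0925) with yaw -9°. Next is the wax.

move_arm([
  {"slide": [-33.4,-4.7,40],"rotation": [0,0,0.5]},
  {"slide": [-33.4,-4.7,40],"rotation": [0,0,0.5]},
  {"slide": [-33.4,-4.7,40],"rotation": [0,0,0.5]},
  {"slide": [-33.4,-4.7,40],"rotation": [0,0,0.5]},
  {"slide": [0,0,40],"rotation": [0,0,0]},
  {"slide": [0,0,40],"rotation": [0,0,0]},
  {"slide": [0,0,0],"rotation": [0,0,0]},
])

```text
time_s: 3.85
tool_pos: [0.5392, -0.2644, 0.0986]
tool_rot: [0.802, 0.597, -0.001, -0.003]
force: [0.9, 0.5, 1.1]
width: 0.0853
grip_force: 0.0
```

```bash
python3 - <<'E'
from h import *
go(.5405,-.2695,.003,-17)
im=r.grab_frame('scene')[:,:,::-1].copy();a=cv2.resize(im[130:230,290:410],None,fx=4,fy=4,interpolation=cv2.INTER_CUBIC)
cv2.imwrite('pics/near.png',a)
E
```

```text
t 3.85 pos [ 0.5392 -0.2644  0.0986] F [0.9 0.5 1.1] w 0.0853 grip 0.0 q6 -0.26
slide [-4.6  3.3 95.6] rot [-0.33 -0.1   0.3 ]
```

View pics/near.png

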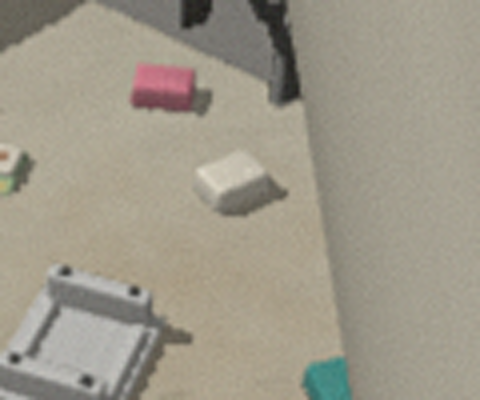

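The open fingers are at (195,10) and (285,95) in the crop. The wax is at (233,180) below them, undisturbed, so I'll descend and grip.

move_arm([
  {"slide": [-4.6,3.3,20],"rotation": [-0.3,-0.1,0.3]},
  {"slide": [0,0,25],"rotation": [0,0,0]},
  {"slide": [0,0,25],"rotation": [0,0,0]},
  {"slide": [0,0,15],"rotation": [0,0,0]},
  {"slide": [0,0,10.5],"rotation": [0,0,0]},
  {"slide": [0,0,0],"rotation": [0,0,0]},
  {"slide": [0,0,0],"rotation": [0,0,0]},
])

```text
time_s: 4.78
tool_pos: [0.5433, -0.272, 0.0065]
tool_rot: [0.804, 0.595, 0.001, 0.003]
force: [0.2, -0.5, 0.4]
width: 0.0853
grip_force: 0.0
```

move_arm([
  {"slide": [0,0,0]},
  {"slide": [0,0,0]},
  {"slide": [0,0,0]},
  {"slide": [0,0,0]},
  {"slide": [0,0,0]},
  {"slide": [0,0,0]},
  {"slide": [0,0,0]},
  {"slide": [0,0,0]},
], claw=-1)

```text
invalid input
```

```bash
python3 - <<'E'
from h import *
go(.5405,-.2695,.003,-17)
E
```

```text
t 4.78 pos [ 0.5433 -0.272   0.0065] F [ 0.2 -0.5  0.4] w 0.0853 grip 0.0 q6 -0.26
slide [ 1.5 -3.5  3.5] rot [ 0.36  0.12 -0.04]
```

move_arm([
  {"slide": [0,0,0],"rotation": [0,0,0]},
])

```text
time_s: 4.9
tool_pos: [0.5432, -0.272, 0.0064]
tool_rot: [0.804, 0.594, 0.001, 0.003]
force: [-1.1, -0.3, -0.3]
width: 0.0851
grip_force: 0.0
```

```bash
python3 - <<'E'
from h import *
go(.5405,-.2695,.003,-17)
E
```

```text
t 4.9 pos [ 0.5432 -0.272   0.0064] F [-1.1 -0.3 -0.3] w 0.0851 grip 0.0 q6 -0.26
slide [ 1.6 -3.4  3.4] rot [ 0.35  0.11 -0.05]
```

move_arm([
  {"slide": [1.6,-3.4,3.4],"rotation": [0,0,0]},
  {"slide": [0,0,0],"rotation": [0,0,0]},
  {"slide": [0,0,0],"rotation": [0,0,0]},
])

```text
time_s: 5.28
tool_pos: [0.5401, -0.2692, 0.0024]
tool_rot: [0.804, 0.594, 0.001, 0.003]
force: [-0.2, -0.0, 1.1]
width: 0.0854
grip_force: 0.0
```

move_arm([
  {"slide": [0,0,0],"rotation": [0,0,0]},
  {"slide": [0,0,0],"rotation": [0,0,0]},
  {"slide": [0,0,0],"rotation": [0,0,0]},
  {"slide": [0,0,0],"rotation": [0,0,0]},
  {"slide": [0,0,0],"rotation": [0,0,0]},
  {"slide": [0,0,0],"rotation": [0,0,0]},
  {"slide": [0,0,0],"rotation": [0,0,0]},
  {"slide": [0,0,0],"rotation": [0,0,0]},
], claw=-1)

```text
time_s: 6.28
tool_pos: [0.5402, -0.2693, 0.0027]
tool_rot: [0.804, 0.594, 0.001, 0.003]
force: [0.1, 0.4, 6.0]
width: 0.0308
grip_force: 59.9
```

The grip holds. The fingertips are low compared with the nest's lips, so I'll regrip 4 mm higher.

move_arm([
  {"slide": [0,0,0],"rotation": [0,0,0]},
  {"slide": [0,0,0],"rotation": [0,0,0]},
  {"slide": [0,0,0],"rotation": [0,0,0]},
  {"slide": [0,0,-4],"rotation": [0,0,0]},
  {"slide": [0,0,0],"rotation": [0,0,0]},
], claw=0.2)

```text
time_s: 6.9
tool_pos: [0.5403, -0.2694, 0.0067]
tool_rot: [0.804, 0.594, 0.001, 0.003]
force: [0.2, 0.2, 0.5]
width: 0.0511
grip_force: 0.0
```

move_arm([
  {"slide": [0,0,0],"rotation": [0,0,0]},
  {"slide": [0,0,0],"rotation": [0,0,0]},
  {"slide": [0,0,0],"rotation": [0,0,0]},
  {"slide": [0,0,0],"rotation": [0,0,0]},
  {"slide": [0,0,0],"rotation": [0,0,0]},
], claw=-1)

```text
time_s: 7.52
tool_pos: [0.5402, -0.2693, 0.0068]
tool_rot: [0.804, 0.594, 0.001, 0.003]
force: [-2.0, 0.7, 8.8]
width: 0.0308
grip_force: 59.7
```

move_arm([
  {"slide": [0,0,-20],"rotation": [0,0,0]},
  {"slide": [0,0,-40],"rotation": [0,0,0]},
  {"slide": [0,0,-40],"rotation": [0,0,0]},
  {"slide": [0,0,0],"rotation": [0,0,0]},
  {"slide": [0,0,0],"rotation": [0,0,0]},
])

```text
time_s: 8.15
tool_pos: [0.5394, -0.2687, 0.1059]
tool_rot: [0.804, 0.594, 0.001, 0.002]
force: [-0.4, -0.0, -0.8]
width: 0.0302
grip_force: 59.3
```

```bash
python3 - <<'E'
from h import *
go(.5253,-.0903,.1,17.2)
E
```

```text
t 8.15 pos [ 0.5394 -0.2687  0.1059] F [-0.4 -0.  -0.8] w 0.0302 grip 59.3 q6 -0.26
slide [166.4 -65.8   5.3] rot [  0.24   0.17 -34.25]
```

move_arm([
  {"slide": [33.3,-13.2,0],"rotation": [0,0,0]},
  {"slide": [33.3,-13.2,0],"rotation": [0,0,0]},
  {"slide": [33.3,-13.2,0],"rotation": [0,0,0]},
  {"slide": [33.3,-13.2,0],"rotation": [0,0,0]},
  {"slide": [33.3,-13.2,0],"rotation": [0,0,0]},
  {"slide": [0,0,0],"rotation": [0,0,-6.85]},
  {"slide": [0,0,0],"rotation": [0,0,-6.85]},
  {"slide": [0,0,0],"rotation": [0,0,-6.85]},
  {"slide": [0,0,0],"rotation": [0,0,-6.85]},
  {"slide": [0,0,0],"rotation": [0,0,-6.85]},
  {"slide": [0,0,0],"rotation": [0,0,0]},
  {"slide": [0,0,0],"rotation": [0,0,0]},
])

```text
time_s: 9.65
tool_pos: [0.525, -0.0903, 0.1051]
tool_rot: [0.595, 0.804, -0.0, 0.002]
force: [0.5, 0.2, 0.4]
width: 0.0303
grip_force: 59.3
```

```bash
python3 - <<'E'
from h import *
go(.5253,-.0903,.018,17.2)
im=r.grab_frame('scene')[:,:,::-1].copy();a=cv2.resize(im[130:250,260:400],None,fx=5,fy=5,interpolation=cv2.INTER_CUBIC)
cv2.imwrite('pics/held.png',a)
E
```

```text
t 9.65 pos [ 0.525  -0.0903  0.1051] F [0.5 0.2 0.4] w 0.0303 grip 59.3 q6 -0.58
slide [ 0.2  0.  87.1] rot [ 0.14  0.21 -0.16]
```

View pics/held.png

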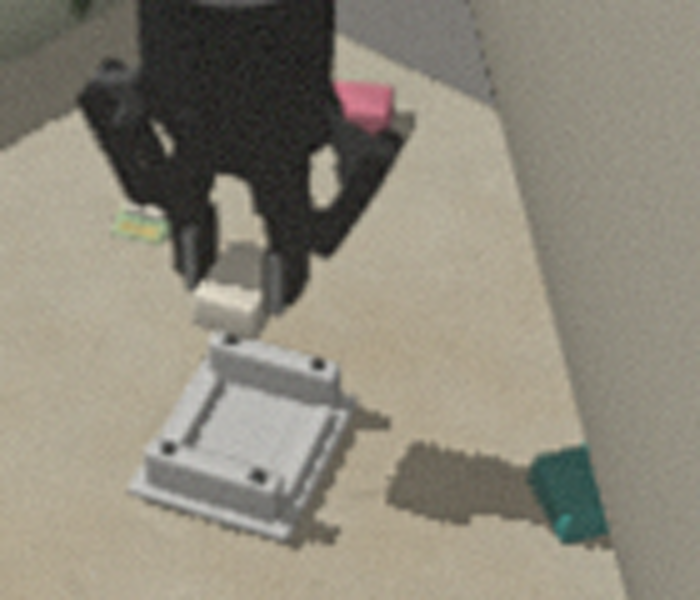

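The wax is held level at crop (230,305), and the nest below is at (250,425). I'll lower it into the pocket.

move_arm([
  {"slide": [0.2,0,25],"rotation": [0.1,0.2,0]},
  {"slide": [0,0,25],"rotation": [0,0,0]},
  {"slide": [0,0,18],"rotation": [0,0,0]},
  {"slide": [0,0,10],"rotation": [0,0,0]},
  {"slide": [0,0,5],"rotation": [0,0,0]},
  {"slide": [0,0,0],"rotation": [0,0,0]},
  {"slide": [0,0,0],"rotation": [0,0,0]},
])

```text
time_s: 10.58
tool_pos: [0.5259, -0.0904, 0.0233]
tool_rot: [0.593, 0.805, 0.001, 0.001]
force: [-0.4, 0.4, 0.2]
width: 0.0303
grip_force: 59.3
```

```bash
python3 - <<'E'
from h import *
go(.5253,-.0903,.0155,17.2)
E
```

```text
t 10.57 pos [ 0.5259 -0.0904  0.0233] F [-0.4  0.4  0.2] w 0.0303 grip 59.3 q6 -0.58
slide [ 0.3 -0.6  7.8] rot [ 0.14  0.08 -0.01]
```

move_arm([
  {"slide": [0.3,-0.6,4],"rotation": [0.1,0,0]},
  {"slide": [0,0,3],"rotation": [0,0,0]},
  {"slide": [0,0,0],"rotation": [0,0,0]},
  {"slide": [0,0,0],"rotation": [0,0,0]},
])

```text
time_s: 11.08
tool_pos: [0.5249, -0.0902, 0.0157]
tool_rot: [0.593, 0.805, -0.0, 0.0]
force: [0.2, 0.4, -0.7]
width: 0.0302
grip_force: 59.3
```

move_arm([
  {"slide": [0,0,0],"rotation": [0,0,0]},
  {"slide": [0,0,0],"rotation": [0,0,0]},
  {"slide": [0,0,0],"rotation": [0,0,0]},
  {"slide": [0,0,0],"rotation": [0,0,0]},
  {"slide": [0,0,-15],"rotation": [0,0,0]},
  {"slide": [0,0,-40],"rotation": [0,0,0]},
  {"slide": [0,0,-40],"rotation": [0,0,0]},
  {"slide": [0,0,0],"rotation": [0,0,0]},
  {"slide": [0,0,0],"rotation": [0,0,0]},
], claw=0.2)

```text
time_s: 12.2
tool_pos: [0.5247, -0.0901, 0.1111]
tool_rot: [0.593, 0.805, -0.0, 0.001]
force: [-0.6, 0.4, -0.2]
width: 0.0514
grip_force: 0.0
```

```bash
python3 - <<'E'
from h import *
go(.537,.0925,.11,-9)
im=r.grab_frame('scene')[:,:,::-1].copy();a=cv2.resize(im[190:240,280:340],None,fx=8,fy=8,interpolation=cv2.INTER_CUBIC)
cv2.imwrite('pics/placed.png',a)
E
```

```text
t 12.2 pos [ 0.5247 -0.0901  0.1111] F [-0.6  0.4 -0.2] w 0.0514 grip 0.0 q6 -0.58
slide [170.8  65.7   0.9] rot [ 0.03  0.06 26.2 ]
```

View pics/placed.png

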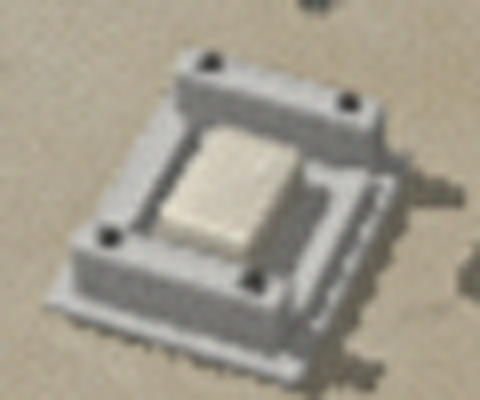

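The wax lies flat and square in the pocket, with its top face centred near (230,185) in the crop and the screws' centre at (230,170). On to the weight.

move_arm([
  {"slide": [34.2,13.1,0],"rotation": [0,0,0]},
  {"slide": [34.2,13.1,0],"rotation": [0,0,0]},
  {"slide": [34.2,13.1,0],"rotation": [0,0,0]},
  {"slide": [34.2,13.1,0],"rotation": [0,0,0]},
  {"slide": [34.2,13.1,0],"rotation": [0,0,0]},
  {"slide": [0,0,0],"rotation": [0,0,6.5]},
  {"slide": [0,0,0],"rotation": [0,0,6.5]},
  {"slide": [0,0,0],"rotation": [0,0,6.5]},
  {"slide": [0,0,0],"rotation": [0,0,6.7]},
  {"slide": [0,0,20],"rotation": [0,0,0]},
  {"slide": [0,0,25],"rotation": [0,0,0]},
  {"slide": [0,0,0],"rotation": [0,0,0]},
  {"slide": [0,0,0],"rotation": [0,0,0]},
])

```text
time_s: 13.88
tool_pos: [0.5369, 0.0926, 0.0657]
tool_rot: [0.76, 0.649, -0.0, 0.0]
force: [0.5, -0.6, -0.2]
width: 0.0512
grip_force: 0.0
```

```bash
python3 - <<'E'
from h import *
print(plane('scene',[(308.75,213.1)],.026),plane('scene',[(308.75,211.3)],.0335))
go(.537,.0925,.013,-9)
rows=[]
for n,b in(('top',(190,170)),('scene',(210,230))):
    im=r.grab_frame(n)[:,:,::-1].copy();rows.append(cv2.resize(im[b[1]:b[1]+60,b[0]:b[0]+80],None,fx=5,fy=5,interpolation=cv2.INTER_CUBIC))
cv2.imwrite('pics/wn.png',np.hstack(rows))
E
```

```text
[[ 0.52374816 -0.08841978  0.026     ]] [[ 0.52292227 -0.0875788   0.0335    ]]
t 13.88 pos [0.5369 0.0926 0.0657] F [ 0.5 -0.6 -0.2] w 0.0512 grip 0.0 q6 0.22
slide [-0.   0.2 52.7] rot [-0.01  0.06  0.  ]
```

View pics/wn.png

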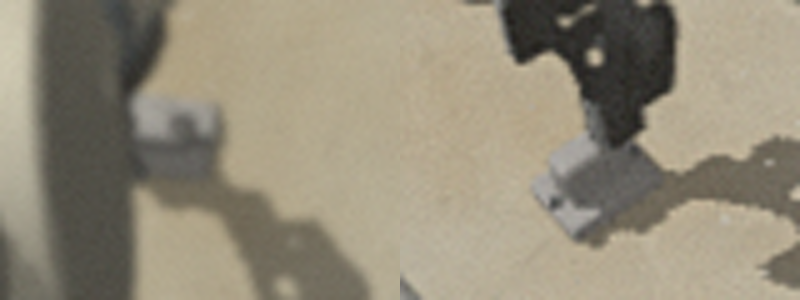

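The wax is within about 1 mm of the nest's centre. In the right half of the crop, the near finger at (615,125) hides part of the weight at (600,180), as expected. Descending to grip.

move_arm([
  {"slide": [0,0.2,20],"rotation": [0,0,0]},
  {"slide": [0,0,18],"rotation": [0,0,0]},
  {"slide": [0,0,12],"rotation": [0,0,0]},
  {"slide": [0,0,0],"rotation": [0,0,0]},
  {"slide": [0,0,0],"rotation": [0,0,0]},
])

```text
time_s: 14.6
tool_pos: [0.5375, 0.0926, 0.0162]
tool_rot: [0.76, 0.649, 0.0, 0.001]
force: [-0.6, -0.0, 0.3]
width: 0.0513
grip_force: 0.0
```

move_arm([
  {"slide": [0,0,0],"rotation": [0,0,0]},
  {"slide": [0,0,0],"rotation": [0,0,0]},
  {"slide": [0,0,0],"rotation": [0,0,0]},
  {"slide": [0,0,0],"rotation": [0,0,0]},
  {"slide": [0,0,0],"rotation": [0,0,0]},
  {"slide": [0,0,0],"rotation": [0,0,0]},
  {"slide": [0,0,0],"rotation": [0,0,0]},
], claw=-1)

```text
time_s: 15.48
tool_pos: [0.5373, 0.0925, 0.0162]
tool_rot: [0.76, 0.649, 0.0, 0.001]
force: [-1.4, -0.9, 7.5]
width: 0.0147
grip_force: 59.2
```

move_arm([
  {"slide": [0,0,-20],"rotation": [0,0,0]},
  {"slide": [0,0,-40],"rotation": [0,0,0]},
  {"slide": [0,0,-40],"rotation": [0,0,0]},
  {"slide": [0,0,0],"rotation": [0,0,0]},
  {"slide": [0,0,0],"rotation": [0,0,0]},
])

```text
time_s: 16.1
tool_pos: [0.5366, 0.0926, 0.1151]
tool_rot: [0.76, 0.649, -0.0, 0.0]
force: [0.5, -0.7, -2.2]
width: 0.0147
grip_force: 59.4
```

```bash
python3 - <<'E'
from h import *
go(.5247,-.09,.115,17.2)
E
```

```text
t 16.1 pos [0.5366 0.0926 0.1151] F [ 0.5 -0.7 -2.2] w 0.0147 grip 59.4 q6 0.22
slide [-182.2   16.7    0.3] rot [ -0.03   0.05 -26.2 ]
```

move_arm([
  {"slide": [-36.4,3.3,0],"rotation": [0,0,0]},
  {"slide": [-36.4,3.3,0],"rotation": [0,0,0]},
  {"slide": [-36.4,3.4,0],"rotation": [0,0,0]},
  {"slide": [-36.5,3.4,0],"rotation": [0,0,0]},
  {"slide": [-36.5,3.3,0],"rotation": [0,0,0]},
  {"slide": [0,0,0],"rotation": [0,0,-6.5]},
  {"slide": [0,0,0],"rotation": [0,0,-6.5]},
  {"slide": [0,0,0],"rotation": [0,0,-6.6]},
  {"slide": [0,0,0],"rotation": [0,0,-6.6]},
  {"slide": [0,0,15],"rotation": [0,0,0]},
  {"slide": [0,0,0],"rotation": [0,0,0]},
  {"slide": [0,0,0],"rotation": [0,0,0]},
])

```text
time_s: 17.6
tool_pos: [0.5248, -0.0899, 0.1001]
tool_rot: [0.594, 0.804, -0.001, -0.0]
force: [0.7, -0.0, -2.6]
width: 0.0142
grip_force: 59.3
```

```bash
python3 - <<'E'
from h import *
go(.5247,-.09,.0425,17.2)
im=r.grab_frame('scene')[:,:,::-1].copy();a=cv2.resize(im[170:245,270:350],None,fx=6,fy=6,interpolation=cv2.INTER_CUBIC)
cv2.imwrite('pics/wheld.png',a)
E
```

```text
t 17.6 pos [ 0.5248 -0.0899  0.1001] F [ 0.7 -0.  -2.6] w 0.0142 grip 59.3 q6 -0.58
slide [-0.1 -0.1 57.6] rot [-0.06  0.01 -0.09]
```

View pics/wheld.png

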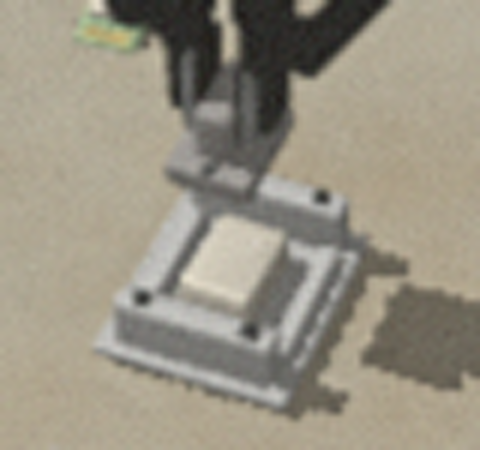

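The weight hangs level at crop (230,150) above the wax at (235,260). I'll check its offset along the pads.

```bash
python3 - <<'E'
from h import *
c=np.array([.5248,-.0899,.094]);u=np.array([-.2957,.9553,0]);v=np.array([.9553,.2957,0])
for P in (c+.023*u-.017*v,c+.023*u+.017*v): print((pix('scene',P)[0]-[270,170])*6)
E
```

```text
[249.78735057 184.92274372]
[162.49515589 159.8060387 ]
```

The projected corners match to within 2 mm. Lowering.

move_arm([
  {"slide": [0,0,20],"rotation": [0,0,0]},
  {"slide": [0,0,18],"rotation": [0,0,0]},
  {"slide": [0,0,10],"rotation": [0,0,0]},
  {"slide": [0,0,5],"rotation": [0,0,0]},
  {"slide": [0,0,0],"rotation": [0,0,0]},
  {"slide": [0,0,0],"rotation": [0,0,0]},
])

```text
time_s: 18.4
tool_pos: [0.5254, -0.0901, 0.0482]
tool_rot: [0.593, 0.805, -0.0, 0.001]
force: [0.5, -0.5, -2.4]
width: 0.0144
grip_force: 59.4
```

move_arm([
  {"slide": [0.2,-0.6,3],"rotation": [0,0,0]},
  {"slide": [0,0,2.3],"rotation": [0,0,0]},
  {"slide": [0,0,0],"rotation": [0,0,0]},
  {"slide": [0,0,0],"rotation": [0,0,0]},
  {"slide": [0,0,0],"rotation": [0,0,0]},
])

```text
time_s: 19.02
tool_pos: [0.5245, -0.09, 0.0424]
tool_rot: [0.593, 0.805, -0.0, 0.0]
force: [-0.3, -0.2, -2.8]
width: 0.0147
grip_force: 59.4
```

move_arm([
  {"slide": [0,0,0.6],"rotation": [0,0,0]},
  {"slide": [0,0,0],"rotation": [0,0,0]},
  {"slide": [0,0,0],"rotation": [0,0,0]},
])

```text
time_s: 19.4
tool_pos: [0.5245, -0.0901, 0.0422]
tool_rot: [0.593, 0.805, -0.0, 0.0]
force: [-1.4, 1.0, 5.4]
width: 0.0147
grip_force: 60.4
```

move_arm([
  {"slide": [0,0,0],"rotation": [0,0,0]},
  {"slide": [0,0,0],"rotation": [0,0,0]},
  {"slide": [0,0,0],"rotation": [0,0,0]},
  {"slide": [0,0,0],"rotation": [0,0,0]},
  {"slide": [0,0,0],"rotation": [0,0,0]},
  {"slide": [0,0,-15],"rotation": [0,0,0]},
  {"slide": [0,0,-40],"rotation": [0,0,0]},
  {"slide": [0,0,-50],"rotation": [0,0,0]},
  {"slide": [0,0,-50],"rotation": [0,0,0]},
  {"slide": [0,0,0],"rotation": [0,0,0]},
  {"slide": [0,0,0],"rotation": [0,0,0]},
], claw=0.1)

```text
time_s: 20.78
tool_pos: [0.5242, -0.0898, 0.1972]
tool_rot: [0.593, 0.805, -0.0, 0.001]
force: [1.0, -0.8, 0.0]
width: 0.0467
grip_force: 0.0
```

```bash
python3 - <<'E'
from h import *
im=r.grab_frame('scene')[:,:,::-1].copy();a=cv2.resize(im[180:240,270:350],None,fx=8,fy=8,interpolation=cv2.INTER_CUBIC)
c=np.array([.5247,-.0900,.060]);u=np.array([-.2957,.9553,0]);v=np.array([.9553,.2957,0])
for i,j in((1,1),(1,-1),(-1,-1),(-1,1)):
    p=(pix('scene',c+i*.017*u+j*.008*v)[0]-[270,180])*8;print(p.round())
cv2.imwrite('pics/final.png',a)
E
```

```text
[260. 213.]
[313. 228.]
[358. 147.]
[306. 132.]
```

View pics/final.png

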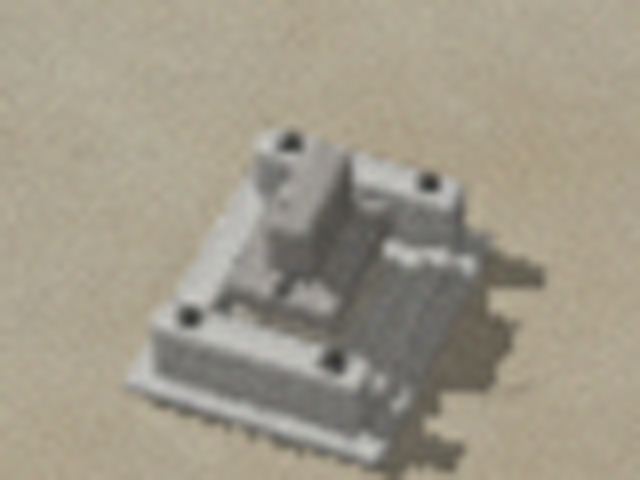

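The weight stands upright on the wax. Its grip top spans roughly (262,215) to (352,150), which matches the projected centred pose. Handing in.

```bash
python3 -c "
from bench import r
print(r.close_job())"
```

```text
the job is handed in; nothing more can be done
None
```

I laid the wax block flat in the nest pocket, set the weight on it grip up, and handed the job in at about 21 s; the last picture showed both centred and square, but the hand-in returned no verdict.

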